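Change the broken stripper comb of a shredder's cutter head

TASK

Two stripper combs sit side by side in the small blue cutter head, and the one with the red paint mark has lost two of its fingers. Pull the brass keeper back by its black knob, lift out the marked comb and lay it flat in the red scrap tray, then lower the bright new comb into its place, fully home on the rail with its fingers between the cutter discs, and push the keeper fully shut again. Leave the other comb in its seat, and do not knock over or shove about the other things on the bench.

Things in the scene. Friction and masses are not known exactly. Their poses are not given: they have to be found in the camera images.
- cutter_head: Blue cutter head of a shredder, fixed on the bench, 180 mm wide (its y), from x = -60 to +115 mm, 90 mm high. Origin on the bench below the middle of the comb seats; +x points from the seats to the cutter shaft, z up. The combs stand side by side on a rail along y, floor at z = 64 mm, between two rounded lips 5 mm high and 24 mm apart (2 mm play each way in x for a 20 mm bar).
- shaft_mid (a point): Middle of the cutter shaft, which lies along y at x = 58, z = 50 mm of the cutter head. It carries 9 steel discs, 80 mm across, 5.5 mm thick, at y = 0, +-16, +-32, +-48, +-64 mm: eight gaps of 10.5 mm, four per comb, 2 mm play each side of a finger. Finger undersides are round, disc rims chamfered. Combs go in and out straight up and down. The shaft may turn.
- seat_left (a point): Middle of the floor of the seat on the +y side (cutter head frame x 0, y +32, z 64 mm); axes as the cutter head's. A comb that is home has its origin here and its axes along these.
- seat_right (a point): The same for the seat on the -y side (x 0, y -32, z 64 mm).
- keeper (a joint): Brass sliding keeper (16 mm wide, 6 mm thick) in front of the seats. 0 = shut: its nose reaches 14 mm over the inner ears of both combs, 2 mm above them. 0.030 m = fully back, along the cutter head's -x; clear of the combs from 0.018 on. It stays where it is left; friction about 2 N. A comb that is not home blocks it.
- keeper_knob (a point): Centre of the top face of the keeper's black knob, an upright cylinder 18 mm across, 30 mm high, free all round. With the keeper shut it lies at x -42, y 0, z 122.5 mm of the cutter head; it moves with the keeper along -x. The tail of the keeper then stands out to x = -84 mm.
- worn_comb: The old dark comb with a red paint mark on top, standing in the left or the right seat; its two middle fingers are snapped to 12 mm stubs, else it is like the new one. Origin: centre of the underside of its bar, fingers along +x, z up.
- good_comb: The other old dark comb, without mark, whole, in the other seat; same shape and axes. It stays there.
- spare_comb: New bright aluminium comb, standing upright on the bench, 220 g +-1/3. Bar 20 mm (x) by 61 mm (y), 18 mm high; on its middle an upstand to grip, 20 (x) by 40 mm (y), top at z = 42; the bar's ends beside it (10 mm long) are the ears. Four level fingers 6.5 mm wide from the bar to x = 56 mm at y = -24, -8, 8, 24, z = 8 to 18. Origin: centre of the bar's underside.
- worn_comb_mid (a point): Point on the underside plane of the marked comb, 22 mm from its origin along its +x: the middle of its outline of 66 by 61 mm.
- scrap_tray: Open red sheet-metal tray, fixed, 146 x 106 mm over its rim (x, y), 135 x 95 mm inside, 28 mm high, floor 2.5 mm thick. Origin: centre of its underside.
- hose_mid (a point): A point (world 0.45, 0.145, 0.15 m) on the red air hose, 16 mm thick and solid, that hangs across the bench from the coil on the wall: through (0.66, -0.08, 0.45), (0.65, -0.085, 0.28), (0.58, 0.01, 0.28), this point and (0.35, 0.235, 0.065) to (0.28, 0.28, 0.02). A green hose 12 mm thick lies on the bench through (0.33, 0.33), (0.52, 0.29), (0.60, 0.22), (0.66, 0.05).
- spray_can: Bystander: spray can with green cap, 66 mm across, 187 mm high, standing behind the red hose; origin at the centre of its foot.
- screw_tin: Bystander: open red tin of screws, 67 mm across, 87 mm high, standing in front on the right; origin at the centre of its foot.
- flap_disc: Bystander: red-brown flap disc 120 mm across, 16 mm thick, lying at the back; origin under its centre.
- wood_block: Bystander: beech block 45 x 100 x 40 mm (x, y, z) lying at the back right; origin under its centre.
- spanner: Bystander: spanner, 26 x 189 x 5 mm, lying flat below the red hose; origin under its middle.
- tape_roll: Bystander: black tape roll, 58 mm across, 19 mm high, at the back left; origin under its centre.

How it is judged:
At the end, for the whole second after the job is handed in: New comb in the free seat: origin within 5 mm sideways (6 mm in all), 0.08 rad in yaw, upright within 0.06. Keeper shut within 5 mm. Good comb moved under 6 mm. Marked comb flat (0.12 rad) on the tray's floor, its middle within 60 x 40 mm of the tray's centre. Both at rest (((horizontal distance between spare_comb and seat_left below 0.005 m and distance between spare_comb and seat_left below 0.006 m) or (horizontal distance between spare_comb and seat_right below 0.005 m and distance between spare_comb and seat_right below 0.006 m)) and angle between the x axis of spare_comb and the x axis of cutter_head, either way round below 0.08 rad and angle between spare_comb's own z axis and vertical below 0.06 rad and value of joint keeper below 0.005 m and distance of good_comb from where it was at the start of the episode below 0.006 m and x of worn_comb_mid in the frame of scrap_tray between -0.06 and 0.06 m and y of worn_comb_mid in the frame of scrap_tray between -0.04 and 0.04 m and z of worn_comb_mid in the frame of scrap_tray below 0.012 m and angle between worn_comb's own z axis and vertical below 0.12 rad and linear speed of each of spare_comb, worn_comb below 0.02 m/s); the robot touches nothing.
It fails at once if the good old comb is lifted or pushed out of its seat (more than 15 mm) (distance of good_comb from where it was at the start of the episode above 0.015 m).
It fails at once if the spray can is knocked over or shoved more than 50 mm (angle between spray_can's own z axis and vertical above 0.6 rad or distance of spray_can from where it was at the start of the episode above 0.05 m).
It fails at once if the screw tin is knocked over or shoved more than 50 mm (angle between screw_tin's own z axis and vertical above 0.6 rad or distance of screw_tin from where it was at the start of the episode above 0.05 m).
It fails at once if another bystander on the bench is shoved more than 50 mm (distance of any of flap_disc, wood_block, spanner, tape_roll from where it was at the start of the episode above 0.05 m).
It also fails if it takes over 69 s, if anything falls off the work surface, if the arm or the gripper's body presses on something with over 40 N, if the wrist force passes 120 N, or if a joint passes its speed limit or range.

ROBOT

A 6-joint arm with a two-finger parallel gripper is mounted at the origin on the work surface; the furniture and walls round the work are solid. World frame = base frame: x ahead of the robot, y to its left, z up, the work surface at z = 0. Lengths are in m, angles in rad, forces in N, time in s.
With the tool pointing down it reaches from about 0.375 to 0.925 m from the base axis. Payload 5.7 kg.
Tool frame: the origin (TCP) lies midway between the tips of the shut fingers; the grasp point (between the pads) lies 19 mm behind it; z points along the fingers, y is the line along which they close (so a half turn about z gives the same grasp; the last joint's range is limited). The gripper opens to 88 mm and grips with 3 to 60 N. Pads are 20 mm wide; open, the fingers measure 115 mm over their backs; the gripper's body (75 mm by 178 mm) begins 61 mm behind the grasp point.
Start: joints at [1.117, 0.359, 1.51, -0, 1.272, -0.115], TCP at [0.199, 0.566, 0.223] pointing down, gripper open.
Joint ranges: [-2.97, 2.97], [-1.01, 2.36], [0.21, 2.38], [-0.96, 4.11], [0.2, 2.71], [-2.98, 2.98]. Speed limits (rad/s): [2.39, 2.39, 3.14, 3.14, 3.14, 3.14].

INTERFACE

Orientations are given as a unit quaternion [x, y, z, w].
In Python, from bench import move_ptp, servo_line, goto_joints, move_gripper, sleep, inverse_kinematics, capture, PlanningError, close_job, spot_in, silhouettes, current_clock, current_joint_pos, current_qvel, current_joint_torque, current_position, current_orientation, current_force, current_torque, current_finger_gap, current_grip_force gives the robot as it stands. Calls block until the motion is done:
- move_ptp(position, orientation): joint-space move of the TCP to a pose.
- servo_line(position, orientation=None, rate=0.15, contact_N=None): straight line of the TCP; orientation=None keeps the orientation; rate is the mean speed in m/s. With contact_N (N) it stops when the force on the tool has changed by that much, and returns True; else False.
- goto_joints(angles): joint-space move.
- move_gripper(opening): finger opening in m; the grip force is fixed at half the most; returns when the fingers have stopped.
- sleep(seconds).
- inverse_kinematics(position, orientation): joint angles nearest the present ones, or None.
- capture(name): name is "side" or "top"; returns a dict with "image" (480x640x3 uint8, blue, green, red), "range_z" (480x640 float32, m along the optical axis (not along the pixel's ray), 0 where there is no reading), "intrinsics" (3x3 intrinsics, pixels), "R" (3x3) and "t" (3): a world point X has camera coordinates R X + t. Camera axes: x right, y down, z forward; pixel columns grow to the right and rows downward; lengths in m; the calibration is good to about 2 mm. A picture is of the moment at which its call begins.
A pose or a line that the arm cannot do raises PlanningError and nothing moves.
- close_job(): hands the job in; it is judged then, once.
Trained networks look in the newest picture that a camera, given by its name, has taken for a name from the list of things; names that differ only in an ending like _2 or _b are one class to them, and where a whole thing is asked for, a point or a joint stands for the part that bears it (a point fixed in the world has none). Each returns a list of dicts, best first, with "conf" (0 to 1); they miss things now and then, are a little off and sometimes report something else, mostly with a low value. They report only what shows in the picture. A call takes as long as a camera call.
- spot_in(camera, query): "xy" ([column, row] in pixels, amid what is visible of it).
- silhouettes(camera, query): "region" (480x640 bool, what is visible of it) and "xy" ([column, row] in pixels, amid what is visible of it).
Readings, each from a call of its own:
- current_clock(): time.
- current_joint_pos(): joint angles.
- current_qvel(): joint speeds.
- current_joint_torque(): joint torques, N m.
- current_position(): TCP position.
- current_orientation(): TCP orientation.
- current_force(): force on the tool from outside, world axes, zero at the start.
- current_torque(): the same for the moment, N m.
- current_finger_gap(): finger opening in m.
- current_grip_force(): force on a finger pad.
Only numpy, scipy, OpenCV 4.12 (cv2) and the standard library are available. Lean on these libraries where they do the work, as an engineer would, in place of code of your own. Each camera call takes 0.05 s, during which the arm holds its last target. There are 200 camera calls.

## Working session

There is one attempt and no reset: what is moved stays moved. The work goes in short steps, each a Python script; the robot and the scene stay as the last script left them, time stands still between calls to the robot, and variables do not carry over. Pictures are saved under pics/ and viewed, at most 10 in all, crops included, and the job is handed in when it is done.

```bash
mkdir -p pics; ls; cat > h.py <<'E'
import numpy as np, cv2
from bench import *
def pts(c, mask):
    z=c["range_z"]; v,u=np.where(mask&(z>0)); d=z[v,u]; K=c["intrinsics"]
    P=np.stack([(u-K[0,2])/K[0,0]*d,(v-K[1,2])/K[1,1]*d,d],1)
    return (P-c["t"])@c["R"]
def proj(c,X):
    p=c["R"]@np.asarray(X)+c["t"]; q=c["intrinsics"]@p; return q[:2]/q[2]
E
python3 - <<'E'
from h import *
for n in("top","side"):
    c=capture(n); cv2.imwrite(f"pics/{n}0.png",c["image"]); np.savez(f"{n}0.npz",**c)
    print(n,"cam pos",-c["R"].T@c["t"], c["intrinsics"][0,0])
    for q in ["cutter_head","keeper","keeper_knob","worn_comb","good_comb","spare_comb","scrap_tray","spray_can","screw_tin","wood_block","spanner"]:
        r=silhouettes(n,q)
        for s in r[:2]:
            P=pts(c,s["region"])
            print(n,q,round(s["conf"],2),np.round(s["xy"]),s["region"].sum(),np.round(np.median(P,0),3) if len(P) else '',np.round(np.percentile(P,[2,98],axis=0),3).tolist() if len(P) else '')
print(current_clock(),current_orientation())
E
```

```text
pics
top cam pos [0.36985102 0.05307777 1.22091878] 528.5339667180039
top cutter_head 0.65 [399. 222.] 4310 [ 0.521 -0.159  0.064] [[0.429, -0.261, 0.002], [0.602, -0.083, 0.094]]
top cutter_head 0.54 [394. 228.] 554 [ 0.507 -0.134  0.083] [[0.482, -0.175, 0.005], [0.549, -0.106, 0.109]]
top keeper 0.49 [400. 247.] 196 [ 0.459 -0.149  0.091] [[0.435, -0.164, 0.085], [0.485, -0.136, 0.124]]
top keeper_knob 0.76 [402. 246.] 231 [ 0.462 -0.15   0.091] [[0.436, -0.167, 0.069], [0.488, -0.136, 0.124]]
top worn_comb 0.97 [392. 230.] 429 [ 0.502 -0.13   0.085] [[0.482, -0.172, 0.063], [0.547, -0.105, 0.109]]
top good_comb 0.63 [422. 235.] 557 [ 0.48  -0.195  0.083] [[0.454, -0.231, 0.063], [0.524, -0.168, 0.109]]
top spare_comb 0.68 [228. 274.] 594 [0.422 0.234 0.018] [[0.389, 0.196, -0.002], [0.459, 0.264, 0.045]]
top spare_comb 0.38 [402. 224.] 4449 [ 0.521 -0.161  0.065] [[0.429, -0.26, 0.002], [0.602, -0.084, 0.094]]
top scrap_tray 0.86 [167. 242.] 3252 [0.49  0.376 0.003] [[0.417, 0.316, -0.003], [0.562, 0.427, 0.031]]
top scrap_tray 0.48 [399. 222.] 4745 [ 0.521 -0.161  0.065] [[0.429
[... 1686 characters left out ...]

side scrap_tray 0.24 [396. 204.] 1111 [ 0.34  -0.216  0.061] [[0.305, -0.293, 0.001], [0.37, -0.203, 0.087]]
side spray_can 0.95 [289. 279.] 2675 [0.548 0.154 0.118] [[0.521, 0.113, 0.006], [0.581, 0.162, 0.188]]
side spray_can 0.49 [349. 350.] 1092 [0.424 0.239 0.018] [[0.386, 0.191, -0.001], [0.463, 0.27, 0.044]]
side screw_tin 0.84 [395. 199.] 1130 [ 0.339 -0.217  0.062] [[0.306, -0.297, 0.001], [0.37, -0.203, 0.087]]
side wood_block 0.97 [283. 187.] 658 [ 0.638 -0.268  0.038] [[0.604, -0.33, 0.002], [0.674, -0.238, 0.044]]
side spanner 0.69 [352. 294.] 158 [0.425 0.071 0.005] [[0.381, 0.03, 0.0], [0.458, 0.12, 0.008]]
1.2 [ 1.68587667e-01  9.85686662e-01 -5.66016447e-05 -1.81527334e-05]
```

```bash
python3 - <<'E'
from h import *
a=cv2.imread("pics/top0.png");b=cv2.imread("pics/side0.png")
ca=cv2.resize(a[170:320,110:480],None,fx=2.1,fy=2.1,interpolation=cv2.INTER_CUBIC)[:, :777]
cv2.imwrite("pics/topc.png",ca)
cv2.imwrite("pics/sidec.png",cv2.resize(b[150:460,200:460],None,fx=1.9,fy=1.9,interpolation=cv2.INTER_CUBIC))
E
```

```text
(no output)
```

View pics/topc.png

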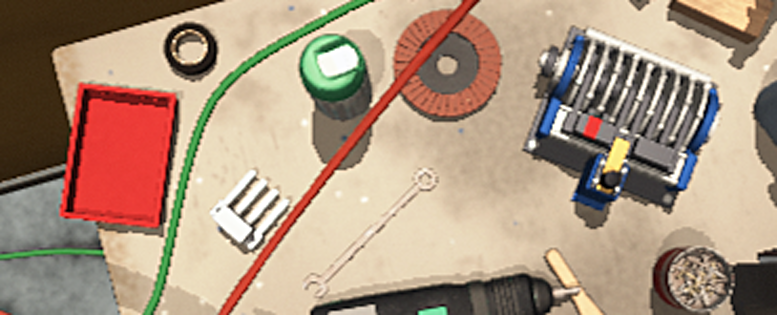

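View pics/sidec.png

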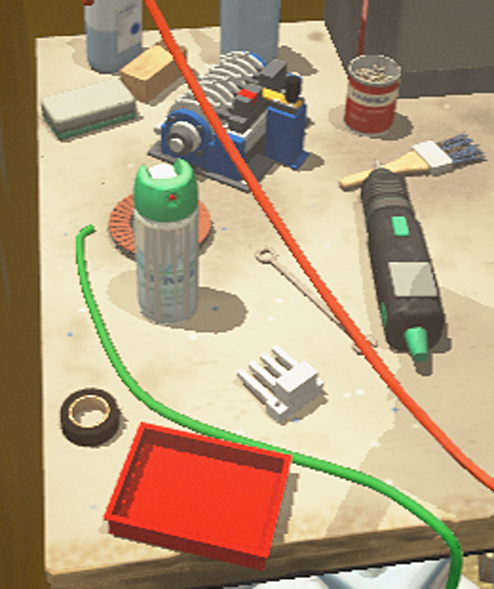

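```bash
cat > fit.py <<'E'
from h import *
from scipy.optimize import minimize
def rectfit(P,w,h,g0):
    # P Nx2 points of a top face w(x) by h(y); soft-overlap fit: points outside cost, centred by extents
    def cost(p):
        c,s=np.cos(p[2]),np.sin(p[2]); q=(P-p[:2])@np.array([[c,-s],[s,c]])
        d=np.maximum(np.abs(q)-[w/2-.002,h/2-.002],0); return np.minimum((d**2).sum(1),.006**2).sum()*1e6+ .02*len(P)*((q.mean(0)*1e3)**2).sum()
    return min((minimize(cost,np.add(g0,[0,0,a]),method="Nelder-Mead",options=dict(xatol=1e-5,fatol=1e-4,maxiter=2000,initial_simplex=np.add(g0,[0,0,a])+np.array([[0,0,0],[.004,0,0],[0,.004,0],[0,0,.15]]))) for a in(-.2,0,.2)),key=lambda r:r.fun)
E
python3 - <<'E'
from fit import *
for n in("top","side"):
    c=dict(np.load(f"{n}0.npz")); P=pts(c,np.ones((480,640),bool))
    def sel(x,y,r,z0,z1): return P[(np.hypot(P[:,0]-x,P[:,1]-y)<r)&(P[:,2]>z0)&(P[:,2]<z1)]
    m={}
    for k,xy in dict(L=(.495,-.125),R=(.467,-.19)).items():
        q=sel(*xy,.035,.101,.113); f=rectfit(q[:,:2],.02,.04,[*q[:,:2].mean(0),-.45]); m[k]=q[:,:2].mean(0)
        print(n,k,len(q),np.round(q.mean(0),4),"rect",np.round(f.x,4),round(f.fun/len(q),2))
    d=m["L"]-m["R"]; print("  sep",np.linalg.norm(d),"yaw",np.arctan2(-d[0],d[1]),"mid",(m["L"]+m["R"])/2)
    q=sel(.45,-.15,.05,.116,.13); print("  knob",len(q),np.round(q.mean(0),4),np.round(np.median(q[:,2]),4))
    q=sel(.4,.24,.06,.038,.05); f=rectfit(q[:,:2],.02,.04,[*q[:,:2].mean(0),-.75]);print("  spare top",len(q),np.round(q.mean(0),4),np.round(f.x,4),round(f.fun/len(q),2))
    q2=sel(.42,.235,.065,.006,.024); print("  spare low",len(q2),np.round(q2.mean(0),4),"minrect",cv2.minAreaRect((sel(.42,.235,.065,.006,.05)[:,:2]*1000).astype(np.float32)))
    q=sel(.49,.37,.11,.022,.035); print("  tray rim",len(q),cv2.minAreaRect((q[:,:2]*1000).astype(np.float32)))
    q=sel(.49,.37,.03,-.01,.01); print("  tray floor z",np.median(q[:,2]))
    q=sel(.45,.145,.12,.05,.2); q=q[np.abs(q[:,0]-.45)<.006]; print("  hose at x.45",len(q),np.round(np.percentile(q,[5,50,95],axis=0),3).tolist())
E
```

```text
top L 173 [ 0.4965 -0.1317  0.1057] rect [ 0.4966 -0.1316 -0.4078] 0.48
top R 177 [ 0.4714 -0.1902  0.1055] rect [ 0.4714 -0.1904 -0.4059] 0.48
  sep 0.06359210177828428 yaw -0.40510894316100243 mid [ 0.48397743 -0.16093262]
  knob 59 [ 0.4442 -0.144   0.1216] 0.1218
  spare top 149 [0.4106 0.2462 0.0419] [ 0.4108  0.2462 -0.7191] 0.39
  spare low 365 [0.4279 0.2286 0.0171] minrect ((419.944580078125, 234.54457092285156), (97.19493103027344, 91.69746398925781), 12.878327369689941)
  tray rim 591 ((488.52130126953125, 371.30975341796875), (107.45481872558594, 145.84310913085938), 82.27936553955078)
  tray floor z 0.002368252392643903
  hose at x.45 41 [[0.445, 0.132, 0.153], [0.451, 0.14, 0.157], [0.455, 0.147, 0.163]]
side L 109 [ 0.4935 -0.131   0.106 ] rect [ 0.4932 -0.1327 -0.4202] 1.38
side R 99 [ 0.4676 -0.1897  0.1057] rect [ 0.4674 -0.1909 -0.3852] 1.26
  sep 0.06418792193008699 yaw -0.4154824440379616 mid [ 0.48054898 -0.16037593]
  knob 40 [ 0.4408 -0.1439  0.1214] 0.1222
  spare top 213 [0.4092 0.246  0.042 ] [ 0.4093  0.2454 -0.7255] 0.96
  spare low 577 [0.4284 0.2349 0.0163] minrect ((426.6595764160156, 228.8812255859375), (62.39720153808594, 68.93708801269531), 46.458648681640625)
  tray rim 1082 ((487.0115966796875, 368.12896728515625), (109.02423095703125, 145.95176696777344), 82.17676544189453)
  tray floor z 0.002945780211555371
  hose at x.45 63 [[0.445, 0.127, 0.151], [0.45, 0.138, 0.159], [0.455, 0.146, 0.166]]
```

```bash
cat >> h.py <<'E'
M=np.array([.4823,-.1607]); YAW=-.408
ex=np.array([np.cos(YAW),np.sin(YAW)]); ey=np.array([-ex[1],ex[0]])
def head(x,y,z): return [*(M+x*ex+y*ey),z]
def ori(th): # tool down, closing axis at angle th
    p=(th+np.pi/2)/2; return [np.cos(p),np.sin(p),0,0]
def pick(pos,th):
    q=np.array(current_joint_pos()); best=None
    for t in(th,th+np.pi):
        s=inverse_kinematics(list(pos),ori(t))
        if s is not None:
            d=np.abs(np.array(s)-q).max()
            if best is None or d<best[0]: best=(d,ori(t))
    return best[1]
def st(s=""): print(s,"t",round(current_clock(),1),"p",np.round(current_position(),4),"F",np.round(current_force(),1),"gap",round(current_finger_gap(),4),"grip",round(current_grip_force(),1))
E
python3 - <<'E'
from h import *
st()
a=YAW+np.pi/2
move_gripper(.046)
k=head(-.042,0,.0985)
o=pick([.25,.40,.36],a); move_ptp([.25,.40,.36],o); st()
move_ptp([.40,-.10,.28],o); 
move_ptp([*k[:2],.16],o); st("above"); print(np.round(current_joint_pos(),2))
servo_line(k,o,rate=.1,contact_N=8); st("at knob")
move_gripper(.0); sleep(.2); st("gripped")
servo_line(head(-.042-.0295,0,.0985),o,rate=.06,contact_N=25); st("pulled")
move_gripper(.046); servo_line([*current_position()[:2],.19],o,rate=.2); st()
c=capture("top"); np.savez("top1.npz",**c); P=pts(c,np.ones((480,640),bool))
cv2.imwrite("pics/t1.png",c["image"])
E
```

```text
t 1.2 p [0.1994 0.5659 0.2226] F [ 0.1 -0.4  0.5] gap 0.0879 grip 0.0
 t 2.9 p [0.2498 0.4004 0.3593] F [ 0.1 -0.3  0.3] gap 0.046 grip 0.0
above t 5.4 p [ 0.4437 -0.1434  0.1603] F [ 0.4 -0.1  0.4] gap 0.046 grip 0.0
[-0.46  0.24  1.87  0.    1.03 -1.62]
at knob t 6.2 p [ 0.4443 -0.1442  0.0993] F [ 0.8 -0.3 -0.5] gap 0.0459 grip 0.0
gripped t 6.9 p [ 0.4434 -0.1454  0.0987] F [-3.2 -5.9  2.7] gap 0.0173 grip 30.0
pulled t 7.6 p [ 0.4171 -0.134   0.0988] F [-0.5 -7.4 -1.4] gap 0.0173 grip 30.0
 t 8.8 p [ 0.4163 -0.1321  0.1895] F [-0.5 -0.2 -0.5] gap 0.0463 grip 0.0
```

```bash
sed -i 's/^M=.*/M=np.array([.4817,-.1620]); YAW=-.408/' h.py; python3 - <<'E'
from h import *
from bench import *
move_gripper(.038)
up=head(0,.036,.17); o=pick(up,YAW); move_ptp(up,o); st("above")
hit=servo_line(head(0,.036,.0865),o,rate=.1,contact_N=8); st(f"down {hit}")
move_gripper(0); sleep(.3); st("grip")
d=np.array(current_position()[:2])-M; print("head xy of tcp mm",np.round([d@ex*1e3,d@ey*1e3],2))
servo_line([*current_position()[:2],.15],o,rate=.08); st("out")
servo_line([*current_position()[:2],.26],o,rate=.25); st("up")
c=capture("top"); np.savez("top2.npz",**c); cv2.imwrite("pics/t2.png",cv2.resize(c["image"][180:290,340:470],None,fx=4,fy=4))
c=capture("side"); cv2.imwrite("pics/s2.png",c["image"])
print(np.round(current_joint_pos(),2))
E
```

```text
above t 10.7 p [ 0.4958 -0.1289  0.17  ] F [-1.   0.7  0.1] gap 0.0381 grip 0.0
down False t 11.7 p [ 0.4964 -0.1291  0.0869] F [ 0.2 -0.5  0.2] gap 0.0381 grip 0.0
grip t 12.4 p [ 0.497  -0.1294  0.0871] F [ 2.2 -0.   5.9] gap 0.0196 grip 30.0
head xy of tcp mm [ 1.13 36.05]
out t 13.3 p [ 0.4965 -0.1291  0.1495] F [ 0.1 -0.9 -3.1] gap 0.0195 grip 29.9
up t 13.9 p [ 0.4958 -0.1289  0.2589] F [ 0.5  0.5 -3.1] gap 0.0199 grip 29.9
[-0.39  0.2   1.65  0.    1.3   0.02]
```

View pics/s2.png

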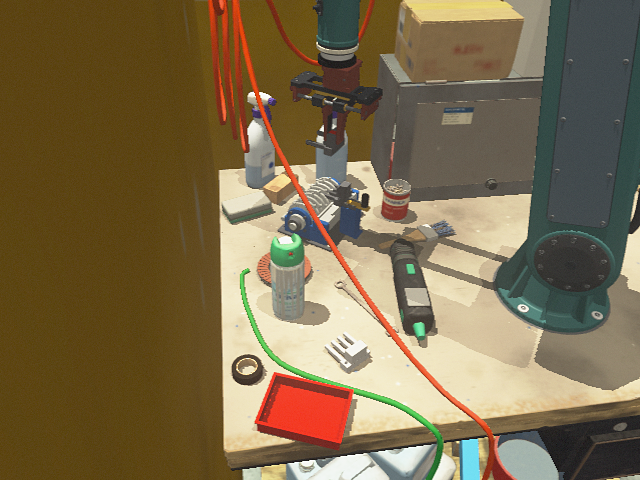

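```bash
sed -i 's/^M=.*/M=np.array([.4831,-.1626]); YAW=-.408/' h.py
cat >> h.py <<'E'
from scipy.spatial.transform import Rotation as Rn
def theta(): y=Rn.from_quat(current_orientation()).as_matrix()[:,1]; return np.arctan2(y[1],y[0])
def turn(fr,to): return ori(theta()+to-fr)   # keep held thing's heading fr -> to
TY=-.137; T=np.array([.4878,.3697]); tx=np.array([np.cos(TY),np.sin(TY)]); ty=np.array([-tx[1],tx[0]])
E
python3 - <<'E'
from h import *
o=turn(YAW,TY); p=T-.022*tx+.004*ty
move_ptp([.43,0,.32],o); move_ptp([.40,.24,.32],o); move_ptp([*p,.12],o); st("over tray")
servo_line([*p,.05],o,rate=.15)
hit=servo_line([*p,.022],o,rate=.04,contact_N=6); st(f"hit {hit}")
move_gripper(.038); st("rel"); servo_line([*p,.13],o,rate=.25)
move_ptp([.36,.31,.25],o); st()
for n in("top","side"):
    c=capture(n); np.savez(f"{n}3.npz",**c)
    s=silhouettes(n,"worn_comb")
    for k in s[:2]: print(n,round(k["conf"],2),k["xy"],k["region"].sum(), np.round(np.median(pts(c,k["region"]),0),3))
    cv2.imwrite(f"pics/{n}3.png",c["image"])
E
```

```text
over tray t 16.6 p [0.4674 0.3761 0.1211] F [-0.  -0.5 -2.2] gap 0.0197 grip 29.9
hit True t 17.9 p [0.4666 0.3766 0.0253] F [-0.5 -0.2  3.9] gap 0.02 grip 30.0
rel t 18.4 p [0.4658 0.3761 0.0249] F [-0.5 -0.1  0.3] gap 0.0377 grip 0.0
 t 19.7 p [0.3602 0.3101 0.2488] F [0.  0.3 0.1] gap 0.0381 grip 0.0
top 0.64 [171.0, 242.1] 220 [0.486 0.362 0.019]
side 0.6 [314.2, 414.3] 858 [0.471 0.382 0.022]
```

View pics/side3.png

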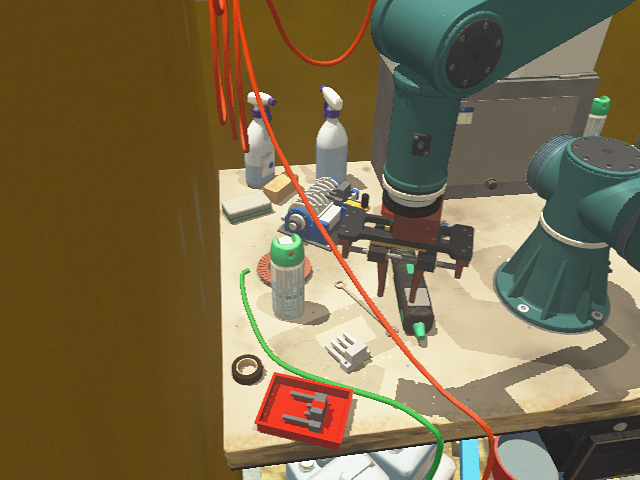

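```bash
python3 - <<'E'
from h import *
SY=-.722; S=np.array([.4100,.2460]); sx=np.array([np.cos(SY),np.sin(SY)]); sy=np.array([-sx[1],sx[0]])
o=turn(TY,SY); p=S+.007*sy
move_ptp([*p,.22],o); st("above")
hit=servo_line([*p,.0235],o,rate=.12,contact_N=7); st(f"down {hit}")
move_gripper(0); sleep(.2); st("grip")
d=np.array(current_position()[:2])-S; print("off in comb",np.round([d@sx*1e3,d@sy*1e3],2))
servo_line([*p,.32],o,rate=.2); st("lift")
o=turn(SY,YAW)
move_ptp([.43,0.02,.32],o)
q=head(0,.039,.22); move_ptp(q,o); sleep(.2); st("over seat"); print(np.round(current_joint_pos(),2))
c=capture("side"); np.savez("side4.npz",**c); cv2.imwrite("pics/s4.png",cv2.resize(c["image"][80:260,250:430],None,fx=3.3,fy=3.3,interpolation=cv2.INTER_CUBIC))
c=capture("top"); np.savez("top4.npz",**c); cv2.imwrite("pics/t4.png",cv2.resize(c["image"][170:290,330:490],None,fx=4,fy=4,interpolation=cv2.INTER_CUBIC))
E
```

```text
above t 20.4 p [0.4148 0.251  0.2191] F [-0.3  0.1  0.4] gap 0.0381 grip 0.0
down False t 22.1 p [0.4151 0.2515 0.024 ] F [-0.  -0.1  0.5] gap 0.0382 grip 0.0
grip t 22.8 p [0.415  0.2513 0.0238] F [-0.1 -0.5  5.3] gap 0.0201 grip 30.0
off in comb [0.23 7.31]
lift t 24.4 p [0.4139 0.251  0.3189] F [ 0.5  0.  -1.1] gap 0.02 grip 30.0
over seat t 26.3 p [ 0.4989 -0.1256  0.2212] F [-0.6 -0.2 -1.3] gap 0.0196 grip 30.0
[-0.38  0.24  1.7   0.    1.21  0.03]
```

View pics/s4.png

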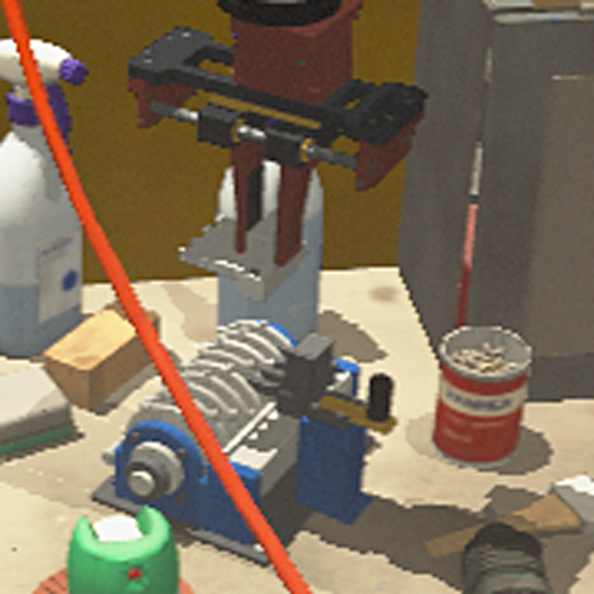

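View pics/t4.png

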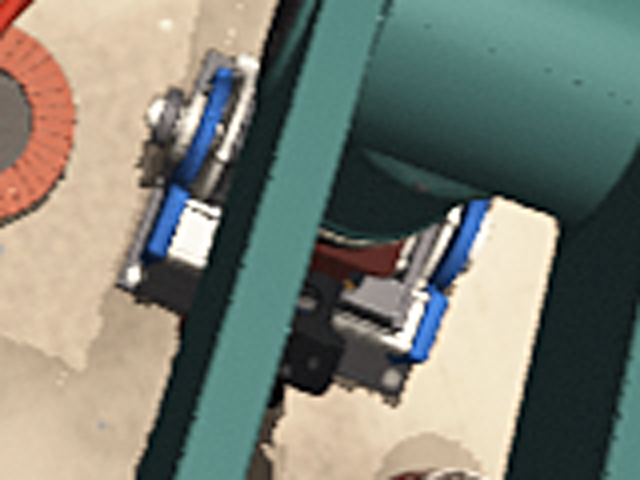

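```bash
python3 - <<'E'
from h import *
o=current_orientation()
servo_line(head(0,.0393,.115),o,rate=.15); st("pre")
hit=servo_line(head(0,.0393,.0868),o,rate=.03,contact_N=7); st(f"hit {hit}"); print(np.round(current_torque(),2))
d=np.array(current_position()[:2])-M; print(np.round([d@ex*1e3,d@ey*1e3],2))
E
```

```text
pre t 27.3 p [ 0.4993 -0.1267  0.1156] F [-0.4  0.3 -1.5] gap 0.0201 grip 30.0
hit True t 28.1 p [ 0.4984 -0.1264  0.0877] F [1.1 0.3 5. ] gap 0.0199 grip 30.0
[-0.02  0.2  -0.01]
[-0.3  39.29]
```

```bash
python3 - <<'E'
from h import *
move_gripper(.038); st("released"); servo_line([*current_position()[:2],.19],None,rate=.2)
c=capture("side"); cv2.imwrite("pics/s5.png",cv2.resize(c["image"][150:260,270:400],None,fx=4,fy=4,interpolation=cv2.INTER_CUBIC))
k=np.array([.4171,-.134]); o=pick([*k,.19],YAW+np.pi/2)
move_ptp([*k,.19],o); move_gripper(.046); st("above knob")
hit=servo_line([*k,.0985],o,rate=.1,contact_N=8); st(f"{hit}")
move_gripper(0); sleep(.2); st("grip"); p0=np.array(current_position()[:2])
hit=servo_line([*(k+.031*ex),.0985],o,rate=.05,contact_N=15); st(f"pushed {hit}"); print("travel",(np.array(current_position()[:2])-p0)@ex)
E
```

```text
released t 28.6 p [ 0.4974 -0.126   0.087 ] F [ 0.9 -0.4 -0.2] gap 0.0385 grip 0.0
above knob t 31.1 p [ 0.4172 -0.134   0.19  ] F [ 0.2 -0.1 -0.6] gap 0.0463 grip 0.0
False t 32.1 p [ 0.4175 -0.1342  0.0989] F [-0.   0.7 -0.4] gap 0.0459 grip 0.0
grip t 32.9 p [ 0.4172 -0.1342  0.0987] F [-0.8 -1.8  4.8] gap 0.0175 grip 30.0
pushed False t 33.6 p [ 0.4447 -0.1461  0.0986] F [-4.8 -0.4  8.5] gap 0.0172 grip 30.0
travel 0.029999411287340336
```

View pics/s5.png

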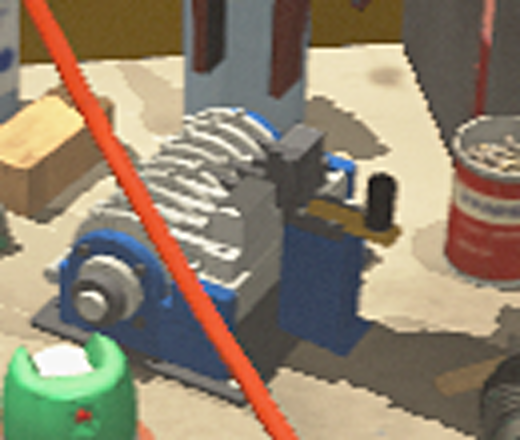

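```bash
python3 - <<'E'
from h import *
move_gripper(.046); servo_line([*current_position()[:2],.2],None,rate=.2)
move_ptp([.40,.15,.36],current_orientation()); move_ptp([.28,.36,.36],current_orientation()); st()
a=None
for n in("top","side"):
    c=capture(n); P=pts(c,np.ones((480,640),bool))
    def sel(xy,r,z0,z1): return P[(np.hypot(*(P[:,:2]-xy).T)<r)&(P[:,2]>z0)&(P[:,2]<z1)]
    for k,xy in dict(L=(.495,-.130),R=(.469,-.19)).items(): q=sel(xy,.03,.1,.115); print(n,k,len(q),np.round(q.mean(0),4))
    q=sel((.445,-.145),.03,.116,.13); print(n,"knob",len(q),np.round(q.mean(0),4))
    q=sel(T-.022*tx,.03,.036,.055); print(n,"worn top",len(q),np.round(q.mean(0),4),"exp",np.round(T-.022*tx,4))
    cv2.imwrite(f"pics/{n}6.png",c["image"])
im=np.hstack([cv2.resize(cv2.imread("pics/top6.png")[180:290,340:460],(400,367)),cv2.resize(cv2.imread("pics/side6.png")[160:270,270:390],(400,367))]); cv2.imwrite("pics/f6.png",im)
E
```

```text
t 37.2 p [0.2808 0.3592 0.3597] F [ 0.1  0.5 -0.1] gap 0.0461 grip 0.0
top L 180 [ 0.4959 -0.1309  0.1053]
top R 183 [ 0.4713 -0.1902  0.1053]
top knob 62 [ 0.4452 -0.1442  0.122 ]
top worn top 175 [0.4653 0.3728 0.0439] exp [0.466  0.3727]
side L 116 [ 0.4925 -0.1307  0.1055]
side R 101 [ 0.4674 -0.1894  0.1056]
side knob 40 [ 0.442  -0.1448  0.1212]
side worn top 292 [0.4641 0.3738 0.0442] exp [0.466  0.3727]
```

View pics/f6.png

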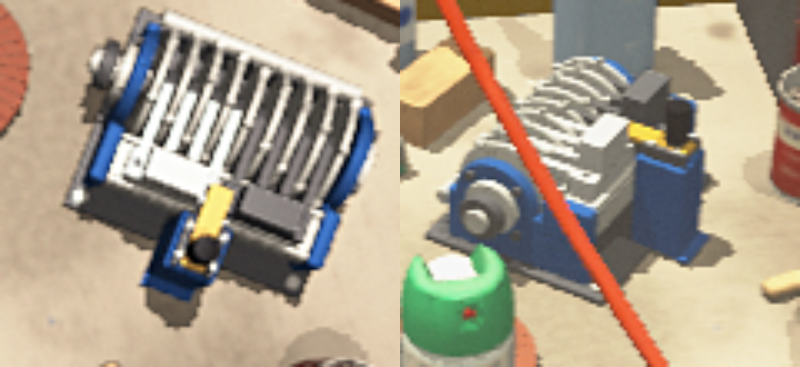

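The picture shows the bright comb in the left seat with its fingers between the discs. The keeper is shut over both ears, and the good comb has not moved.

```bash
python3 -c "
from bench import *
print(close_job())"
```

```text
the job is handed in; nothing more can be done
None
```

I handed the job in: in the final pictures the marked comb lies flat in the scrap tray, the new comb is home in the left seat, the keeper is fully shut and the good comb is in place; the hand-in call gave no verdict.

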